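# Make up the sky kit and the desert kit for painting class

## Task

Make up two class kits from the stock on the table: the blue tray gets the blue jar, the white jar and the scraper that lies under the cork block in the grey bin; the orange tray gets the red jar and the cork block. Stand each jar upright in a jar well of its tray and lay the scraper or block flat in the middle of the tray's long bay. Leave the green jar and the pot of brushes where they are.

Things in the scene. Friction and masses are not known exactly. Their poses are not given: they have to be found in the camera images.
- tray_blue: Blue low tray fixed to the table, 160 mm (x) by 175 mm (y), floor and walls 5 mm thick, wall tops 15 mm above the table. Origin: centre of its underside, z up. On its -x side two jar wells, each 62 mm (x) by 80 mm (y), centred at x = -44, y = -42 and +42 mm. On its +x side one long bay, 83 mm (x) by 165 mm (y), centred at x = +33 mm, y = 0.
- tray_orange: Orange low tray fixed to the table, 160 mm (x) by 175 mm (y), floor and walls 5 mm thick, wall tops 15 mm above the table. Origin: centre of its underside, z up. On its -x side two jar wells, each 62 mm (x) by 80 mm (y), centred at x = -44, y = -42 and +42 mm. On its +x side one long bay, 83 mm (x) by 165 mm (y), centred at x = +33 mm, y = 0.
- bin: Grey open bin fixed to the table, 160 mm (its x) by 175 mm (its y), 5 mm floor and walls, 25 mm tall. Origin: centre of its underside, on the table. It holds the scraper with the cork block on top.
- jar_blue: Blue screw-cap paint jar, a plain upright cylinder 44 mm diameter, 62 mm tall, about 120 g, cap and body all blue with a narrow paper band round the waist. Origin: centre of its underside, z up.
- jar_white: White screw-cap paint jar, a plain upright cylinder 44 mm diameter, 62 mm tall, about 120 g, cap and body all white with a narrow paper band round the waist. Origin: centre of its underside, z up.
- jar_red: Red screw-cap paint jar, a plain upright cylinder 44 mm diameter, 62 mm tall, about 120 g, cap and body all red with a narrow paper band round the waist. Origin: centre of its underside, z up.
- scraper: Paint scraper flat on the bin's floor, under the block, 140 mm long along x, 80 g. Black bar handle from x = -70 to +25 mm, 20 mm wide (y), 18 mm tall; steel blade from x = +25 to +70 mm, 50 mm wide, 4 mm thick. Origin: mid-length, on the underside, z up; centre of mass at x = -8 mm. At first only blade and handle end show. It may point either way along the tray's bay.
- block: Brown cork sanding block, 70 mm (its x) by 40 mm (its y) by 32 mm tall, about 60 g, resting loose on top of the scraper's handle and roughly in line with it. Origin: centre of its underside; z up. Either of its sides may end up along the tray's bay.
- jar_green: Not needed, leave it alone. Green screw-cap paint jar, a plain upright cylinder 44 mm diameter, 62 mm tall, about 120 g, cap and body all green with a narrow paper band round the waist. Origin: centre of its underside, z up.
- brush_pot: Aluminium pot full of brushes, 70 mm diameter, pot 100 mm tall, brushes to about 220 mm; leave it alone. Origin: centre of its underside.
Mind the look-alikes: they are no part of the job. What is shaped like the block but yellow is not meant.

How it is judged:
At the end, for the whole second after the job is handed in: Blue and white jars upright on well floors of the blue tray, red jar likewise in the orange; scraper (centre within 24 mm across, 22 mm along) flat on the blue tray's bay floor; block (25 mm across, 65 mm along) on the orange's; heights within 5 mm, tilt under 0.12 rad; all released, at rest (x of jar_blue in the frame of tray_blue between -0.057 and -0.031 m and y of jar_blue in the frame of tray_blue between -0.07 and 0.07 m and z of each of jar_blue, jar_white, scraper in the frame of tray_blue below 0.01 m and angle between each of jar_blue, jar_white, jar_red, scraper's own z axis and vertical below 0.12 rad and linear speed of each of jar_blue, jar_white, jar_red, scraper, block below 0.02 m/s and angular speed of each of jar_blue, jar_white, jar_red, scraper, block below 0.2 rad/s and x of jar_white in the frame of tray_blue between -0.057 and -0.031 m and y of jar_white in the frame of tray_blue between -0.07 and 0.07 m and x of jar_red in the frame of tray_orange between -0.057 and -0.031 m and y of jar_red in the frame of tray_orange between -0.07 and 0.07 m and z of each of jar_red, block in the frame of tray_orange below 0.01 m and x of scraper in the frame of tray_blue between 0.009 and 0.057 m and y of scraper in the frame of tray_blue between -0.022 and 0.022 m and x of block in the frame of tray_orange between 0.008 and 0.058 m and y of block in the frame of tray_orange between -0.065 and 0.065 m); the robot touches nothing.
It fails at once if the green jar is pushed more than 20 mm or tipped over (distance of jar_green from where it was at the start of the episode above 0.02 m or angle between jar_green's own z axis and vertical above 0.5 rad).
It fails at once if the brush pot is pushed more than 20 mm or tipped over (distance of brush_pot from where it was at the start of the episode above 0.02 m or angle between brush_pot's own z axis and vertical above 0.5 rad).
It also fails if it takes over 120 s, if anything falls off the work surface, if the arm or the gripper's body presses on something with over 40 N, if the wrist force passes 120 N, or if a joint passes its speed limit or range.

## Robot

A 6-joint arm with a two-finger parallel gripper is mounted at the origin on the work surface. World frame = base frame: x ahead of the robot, y to its left, z up, the work surface at z = 0. Lengths are in m, angles in rad, forces in N, time in s.
With the tool pointing down it reaches from about 0.325 to 0.9 m from the base axis. Payload 6.1 kg.
Tool frame: the origin (TCP) lies midway between the tips of the shut fingers; the grasp point (between the pads) lies 19 mm behind it; z points along the fingers, y is the line along which they close (so a half turn about z gives the same grasp; the last joint's range is limited). The gripper opens to 85 mm and grips with 20 to 120 N. Pads are 22 mm wide; open, the fingers measure 114 mm over their backs; the gripper's body (76 mm by 85 mm) begins 54 mm behind the grasp point. The pads swing forward as they close: fully open they stand 13 mm farther back than shut.
Start: joints at [1.121, 0.22, 1.526, -0, 1.395, -0.126], TCP at [0.199, 0.593, 0.231] pointing down, gripper open.
Joint ranges: [-2.98, 2.98], [-0.91, 2.08], [0.09, 2.57], [-1.24, 4.39], [0.2, 2.65], [-2.68, 2.68]. Speed limits (rad/s): [2.57, 2.57, 3.01, 3.14, 3.14, 3.14].

## Interface

Orientations are given as [roll, pitch, yaw] about the fixed x, y, z axes, in that order (R = Rz(yaw) Ry(pitch) Rx(roll)).
In Python, from plant import movep, move_l, set_joints, gripper_to, hold, inverse_kinematics, observe, get_image, get_calibration, Unreachable, job_done gives the robot as it stands. Calls block until the motion is done:
- movep(position, orientation): joint-space move of the TCP to a pose.
- move_l(position, feed=0.15, rotation=None, max_force=None): straight line of the TCP; rotation=None keeps the orientation; feed is the mean speed in m/s. With max_force (N) it stops when the force on the tool has changed by that much, and returns True; else False.
- set_joints(angles): joint-space move.
- gripper_to(opening, f_grip=None): finger opening in m; f_grip is the grip in N (None keeps the last); returns when the fingers have stopped.
- hold(seconds).
- inverse_kinematics(position, orientation): joint angles nearest the present ones, or None.
- observe(): the state.
- get_image(name): name is "scene" or "top" or "wrist"; returns (picture, depth): 480x640x3 uint8, red, green, blue; 480x640 float32, m along the optical axis (not along the pixel's ray), 0 where there is no reading.
- get_calibration(name): a dict with "intrinsics" (3x3 intrinsics, pixels), "dist_coeffs" ([k1, k2, p1, p2, k3] as OpenCV has them; the pictures are not rectified), "world_from_camera" (4x4, takes a point from camera to world coordinates). Camera axes: x right, y down, z forward; pixel columns grow to the right and rows downward; lengths in m; the calibration is good to about 2 mm. A picture is of the moment at which its call begins: read the wrist's pose just before it. get_calibration takes no time and is no camera call; for the wrist camera it gives the pose at the moment of the call.
A pose or a line that the arm cannot do raises Unreachable and nothing moves.
- job_done(): hands the job in; it is judged then, once.
The state is a dict: "time_s": time; "q": joint angles; "joint_velocities": joint speeds; "joint_torque": joint torques, N m; "eef_pos": TCP position; "tcp_rot": TCP orientation; "ft_force": force on the tool from outside, world axes, zero at the start; "torque": the same for the moment, N m; "opening": finger opening in m; "grasp_force": force on a finger pad.
Only numpy, scipy, OpenCV 4.12 (cv2) and the standard library are available. Lean on these libraries where they do the work, as an engineer would, in place of code of your own. Each camera call takes 0.05 s, during which the arm holds its last target. There are 200 camera calls.

## Working session

There is one attempt and no reset: what is moved stays moved. The work goes in short steps, each a Python script; the robot and the scene stay as the last script left them, time stands still between calls to the robot, and variables do not carry over. Pictures are saved under pics/ and viewed, at most 14 in all, crops included, and the job is handed in when it is done.

```bash
mkdir -p pics; ls; python3 - <<'E'
from plant import *
import cv2,numpy as np
np.set_printoptions(precision=4,suppress=True)
for n in("scene","top"):
    p,d=get_image(n);cv2.imwrite(f"pics/{n}0.png",p[:,:,::-1]);np.savez(f"{n}0.npz",p=p,d=d)
    c=get_calibration(n);print(n,c,(d>0).mean())
print(observe())
E
```

```text
pics
scene {'intrinsics': array([[472.6255,   0.    , 315.5049],
       [  0.    , 472.6255, 243.9601],
       [  0.    ,   0.    ,   1.    ]]), 'dist_coeffs': array([0.0404, 0.    , 0.    , 0.    , 0.    ]), 'world_from_camera': array([[-0.3232,  0.6368, -0.7   ,  1.2032],
       [ 0.9462,  0.2307, -0.2271,  0.1908],
       [ 0.0169, -0.7357, -0.6771,  0.7146],
       [ 0.    ,  0.    ,  0.    ,  1.    ]])} 0.9959830729166667
top {'intrinsics': array([[455.1684,   0.    , 323.4655],
       [  0.    , 455.1684, 236.1755],
       [  0.    ,   0.    ,   1.    ]]), 'dist_coeffs': array([-0.0477,  0.    ,  0.    ,  0.    ,  0.    ]), 'world_from_camera': array([[-0.0207, -0.9876,  0.1554,  0.3607],
       [-0.9998,  0.0214,  0.0023, -0.0372],
       [-0.0056, -0.1553, -0.9879,  1.1835],
       [ 0.    ,  0.    ,  0.    ,  1.    ]])} 0.9959635416666667
{'time_s': 0.1, 'q': array([ 1.1209,  0.2212,  1.5275,  0.    ,  1.3947, -0.1261]), 'joint_velocities': array([ 0.0006, -0.0013, -0.0022,  0.0014,  0.0005,  0.001 ]), 'joint_torque': array([  0.0018, -49.824 , -39.055 ,  -0.    ,   0.0055,  -0.    ]), 'eef_pos': array([0.1986, 0.592 , 0.2303]), 'tcp_rot': array([-3.1398, -0.0002,  2.8178]), 'ft_force': array([-0.057 ,  0.5068,  0.0135]), 'torque': array([-0.0173, -0.0041,  0.0191]), 'grasp_force': 0.0, 'opening': 0.08536203428010393}
```

View pics/top0.png

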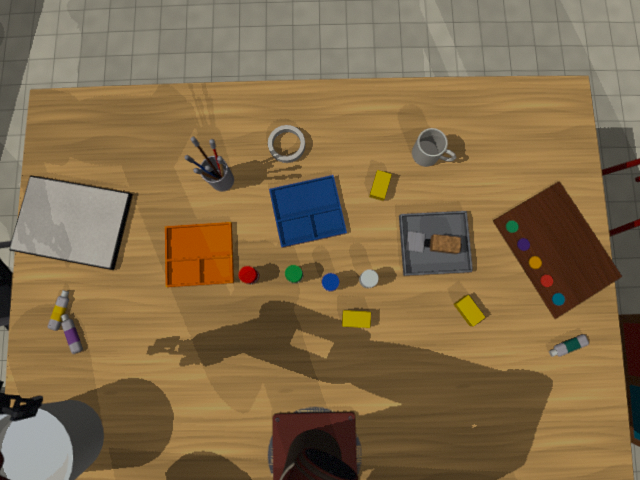

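View pics/scene0.png

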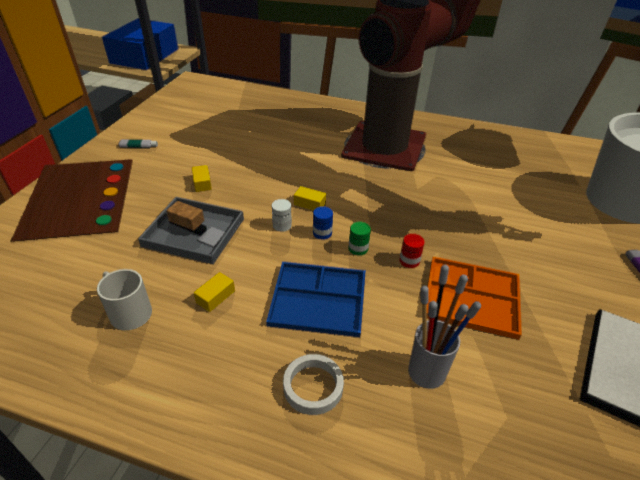

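The top view has +x up and +y left. It shows:
- the orange tray at (200,254) and the blue tray at (308,211), both with their wells toward the robot
- the caps: red (248,275), green (293,273), blue (330,282), white (369,278)
- the bin at (436,243), with the scraper blade at (416,242) on its +y side and the brown block at (446,243)
- the brush pot at (218,178)

There are three look-alikes for the block, all yellow, at (381,185), (357,319) and (470,311). The block in the bin at (446,243) is the one meant, because it is brown and lies on the scraper. Next I measure in both views and make an enlarged crop.

```bash
cat > h.py <<'E'
from plant import *
import cv2,numpy as np
np.set_printoptions(precision=4,suppress=True)
def rays(cal,uv):
    """unit-depth rays in world + camera origin"""
    n=cv2.undistortPoints(np.asarray(uv,float).reshape(-1,1,2),cal["intrinsics"],cal["dist_coeffs"]).reshape(-1,2)
    T=cal["world_from_camera"]; return T[:3,3],np.c_[n,np.ones(len(n))]@T[:3,:3].T
def onplane(cal,uv,z):
    o,r=rays(cal,uv); return o+r*((z-o[2])/r[:,2])[:,None]
def cloud(cal,d):
    v,u=np.mgrid[:480,:640]; o,r=rays(cal,np.c_[u.ravel(),v.ravel()])
    return (o+r*d.reshape(-1,1)).reshape(480,640,3)
def tri(c1,p1,c2,p2):
    (o1,r1),(o2,r2)=rays(c1,[p1]),rays(c2,[p2]);r1,r2=r1[0],r2[0]
    s=np.linalg.lstsq(np.c_[r1,-r2],o2-o1,rcond=None)[0]
    a,b=o1+s[0]*r1,o2+s[1]*r2; return (a+b)/2,np.linalg.norm(a-b)
RNG={"blue":((100,120,40),(125,255,255)),"red":((0,180,60),(5,255,255)),"orange":((7,180,60),(16,255,255)),
 "green":((55,100,40),(85,255,255)),"brown":((8,70,50),(22,200,255)),"yellow":((23,150,60),(32,255,255)),"white":((0,0,150),(179,60,255))}
def mask(p,c,box=None):
    m=cv2.inRange(cv2.cvtColor(p,cv2.COLOR_RGB2HSV),*RNG[c])
    if box: k=np.zeros_like(m);a,b,c_,d=box;k[b:d,a:c_]=1;m=m*k
    return m
E
python3 - <<'E'
from h import *
S={n:dict(np.load(n+"0.npz")) for n in("top","scene")}
C={n:get_calibration(n) for n in S}
for n in S: S[n]["X"]=cloud(C[n],S[n]["d"])
print("table z",[S["top"]["X"][v,u,2] for u,v in((250,330),(500,150),(350,240))],[S["scene"]["X"][v,u,2] for u,v in((250,350),(400,330),(250,260))])
B={"jar_red":("red",(236,262,262,288),(398,230,430,270)),"jar_green":("green",(282,262,305,286),(345,218,375,257)),
"jar_blue":("blue",(320,270,342,294),(310,203,336,242)),"jar_white":("white",(358,267,381,290),(270,198,295,234)),
"tray_blue":("blue",(262,170,352,252),(262,258,372,338)),"tray_orange":("orange",(158,215,242,294),(420,252,528,338)),
"block":("brown",(428,230,464,256),(165,200,206,232))}
for k,(c,b1,b2) in B.items():
    for n,b in(("top",b1),("scene",b2)):
        m=mask(S[n]["p"],c,b)>0;X=S[n]["X"][m]
        zt=np.percentile(X[:,2],95)
        if k[0]=="t":
            cs=max(cv2.findContours(m.astype(np.uint8),0,2)[0],key=cv2.contourArea)
            P=onplane(C[n],cs.reshape(-1,2),0.015)[:,:2]
            r=cv2.minAreaRect((P*1000).astype(np.float32));print(k,n,m.sum(),"ztop",zt,"rect mm",r)
        else:
            T=X[X[:,2]>zt-.006]; r=cv2.minAreaRect((T[:,:2]*1000).astype(np.float32))
            print(k,n,m.sum(),"ztop",zt,"mean",T.mean(0),"rect",np.round(r[0],1),np.round(r[1],1),round(r[2],1))
# enlarged bin
p=S["top"]["p"][200:290,390:485];cv2.imwrite("pics/bin0.png",cv2.resize(p,None,fx=6,fy=6,interpolation=2)[:,:,::-1])
E
```

```text
table z [np.float64(0.0037591184556253765), np.float64(-0.004418079934131347), np.float64(0.0021937673636385213)] [np.float64(-0.0007882960280826135), np.float64(-5.9747943274790494e-05), np.float64(0.0021437324044923933)]
jar_red top 239 ztop 0.06576437950985023 mean [0.4454 0.1546 0.0735] rect [400.7  73.4] [232.2  39.5] 60.9
jar_red scene 433 ztop 0.0643530527882328 mean [0.4513 0.1587 0.0627] rect [448.5 158.2] [44.4 38.8] 11.7
jar_green top 237 ztop 0.06577454106745088 mean [0.4461 0.0421 0.0628] rect [446.7  42.3] [39.6 39.6] 0.2
jar_green scene 440 ztop 0.06460023577534224 mean [0.4613 0.0476 0.0713] rect [817.7 106.5] [788.1  40.7] 9.4
jar_blue top 233 ztop 0.06625095100611374 mean [ 0.4231 -0.0481  0.0687] rect [401.5 -47.7] [39.3 82.1] 88.6
jar_blue scene 428 ztop 0.06473220218232073 mean [ 0.4402 -0.0419  0.0723] rect [802.5  79. ] [831.   39.7] 18.3
jar_white top 230 ztop 0.06558128991238596 mean [ 0.4302 -0.1439  0.0681] rect [409.4 -96. ] [ 40.5 147.4] 24.2
jar_white scene 182 ztop 0.06486952323983541 mean [ 0.4327 -0.1421  0.063 ] rect [ 432.3 -142.8] [41.3 40.6] 10.1
tray_blue top 3897 ztop 0.016306330447815664 rect mm ((614.0692749023438, 6.482353210449219), (158.62062072753906, 173.08901977539062), 11.412018775939941)
tray_blue scene 5681 ztop 0.016340438979969285 rect mm ((620.439208984375, 8.877494812011719), (166.51837158203125, 173.91543579101562), 11.231284141540527)
tray_orange top 4175 ztop 0.01632477900723901 rect mm ((505.1318359375, 291.25103759765625), (160.93162536621094, 178.376708984375), 2.752549171447754)
tray_orange scene 5011 ztop 0.01702265512113965 rect mm ((512.3071899414062, 293.732666015625), (175.8339385986328, 178.60025024414062), 2.698207139968872)
block top 524 ztop 0.05880964248197555 mean [ 0.5122 -0.34    0.062 ] rect [ 458.4 -201.7] [ 62.3 377.6] 21.3
block scene 740 ztop 0.05737613219148982 mean [ 0.5179 -0.3373  0.0572] rect [832.6 -72.8] [906.5  74.4] 40.1
```

View pics/bin0.png

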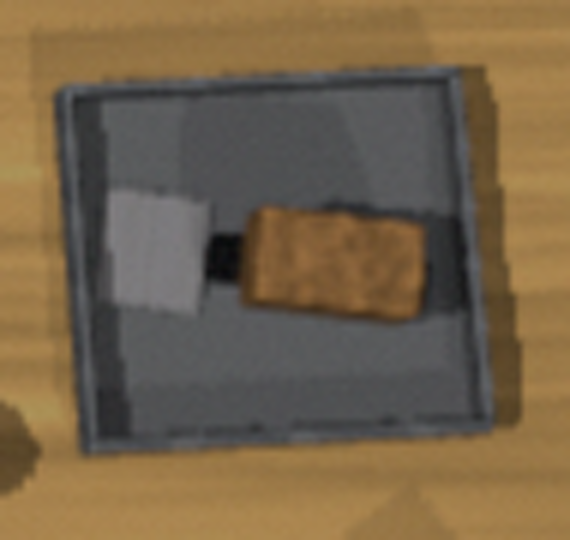

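The crop shows a brown cork block in the bin at crop (335,262). It lies on the black handle at (225,258), and the steel blade at (158,250) points to +y. This is the block meant, and the yellow ones are the look-alikes. Next I refine with medians and rays, then look at the bin from two wrist positions.

```bash
python3 - <<'E'
from h import *
S={n:dict(np.load(n+"0.npz")) for n in("top","scene")}
C={n:get_calibration(n) for n in S}
for n in S: S[n]["X"]=cloud(C[n],S[n]["d"])
B={"jar_red":("red",(236,262,262,288),(398,230,430,250)),"jar_green":("green",(282,262,305,286),(345,218,375,238)),
"jar_blue":("blue",(320,270,342,294),(310,203,336,224)),"jar_white":("white",(358,267,381,290),(270,198,295,216))}
for k,(c,b1,b2) in B.items():
    o=[]
    for n,b in(("top",b1),("scene",b2)):
        m=mask(S[n]["p"],c,b)>0;X=S[n]["X"]
        t=m&(X[...,2]>.058)&(X[...,2]<.070); v,u=np.nonzero(t)   # cap-top pixels
        o.append((n,(u.mean(),v.mean()),np.median(X[t],0),len(u)))
    print(k,"top",o[0][2],o[0][3],"scene",o[1][2],o[1][3],"tri",tri(C["top"],o[0][1],C["scene"],o[1][1]))
X=S["scene"]["X"];print("pot rim",X[325:335,415:450].reshape(-1,3).mean(0))
t=S["top"]["X"][130:200,180:240].reshape(-1,3);t=t[(t[:,2]>.08)&(t[:,2]<.26)];print("pot+brush extent",np.percentile(t,2,axis=0),np.percentile(t,98,axis=0))
movep([0.30,0.30,0.36],[np.pi,0,np.pi/2])
movep([0.45,-0.05,0.36],[np.pi,0,np.pi/2])
for i,(x,y) in enumerate(((0.50,-.30),(0.46,-.34))):
    movep([x,y,0.30],[np.pi,0,np.pi/2]);hold(.2)
    c=get_calibration("wrist");p,d=get_image("wrist");np.savez(f"w{i}.npz",p=p,d=d,T=c["world_from_camera"],K=c["intrinsics"],D=c["dist_coeffs"])
    cv2.imwrite(f"pics/w{i}.png",p[:,:,::-1])
print(c["world_from_camera"],observe()["time_s"])
E
```

```text
jar_red top [0.4465 0.1561 0.0622] 227 scene [0.4519 0.1589 0.0629] 241 tri (array([0.4464, 0.1579, 0.0579]), np.float64(0.0015752546930017284))
jar_green top [0.4467 0.0424 0.0625] 225 scene [0.4521 0.0455 0.0628] 227 tri (array([0.4465, 0.0436, 0.0578]), np.float64(0.002318658469453511))
jar_blue top [ 0.4232 -0.0482  0.0627] 225 scene [ 0.4296 -0.0452  0.0629] 207 tri (array([ 0.4237, -0.0477,  0.058 ]), np.float64(0.0012933860645460077))
jar_white top [ 0.4306 -0.1445  0.0624] 224 scene [ 0.4335 -0.1421  0.063 ] 182 tri (array([ 0.4306, -0.1439,  0.061 ]), np.float64(0.0017938702413676764))
pot rim [0.6985 0.2263 0.1027]
pot+brush extent [0.668  0.1974 0.0819] [0.7403 0.2712 0.2212]
[[ 1.      0.0019  0.001   0.462 ]
 [ 0.0021 -0.9629 -0.2698 -0.2716]
 [ 0.0005  0.2698 -0.9629  0.4429]
 [ 0.      0.      0.      1.    ]] 4.65
```

View pics/w0.png

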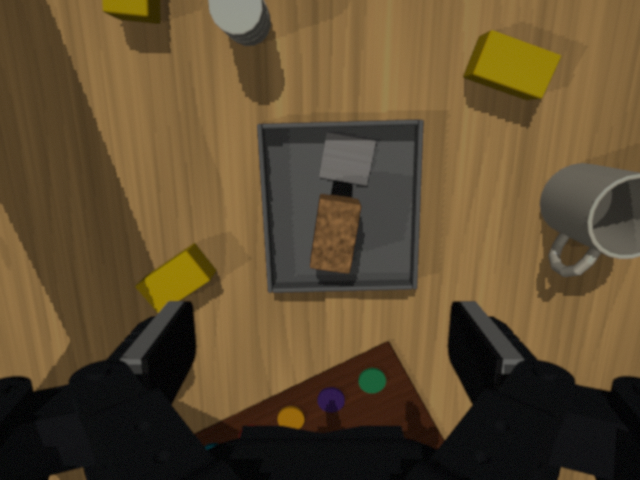

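The wrist view shows the bin at (340,205), the block at (337,233), the black handle stub at (342,189) and the blade at (348,160), with the mug off to the right. Now I triangulate the block and blade from the two wrist positions.

```bash
python3 - <<'E'
from h import *
W=[dict(np.load(f"w{i}.npz")) for i in(0,1)]
out=[]
for w in W:
    c=dict(intrinsics=w["K"],dist_coeffs=w["D"],world_from_camera=w["T"]);X=cloud(c,w["d"])
    inb=(X[...,0]>.44)&(X[...,0]<.585)&(X[...,1]>-.41)&(X[...,1]<-.25)
    hsv=cv2.cvtColor(w["p"],cv2.COLOR_RGB2HSV)
    br=inb&(hsv[...,1]>70)&(hsv[...,0]<22)&(X[...,2]>.050)&(X[...,2]<.065)
    bl=inb&(hsv[...,1]<60)&(hsv[...,2]>95)&(X[...,2]<.02)&(X[...,1]>-.30)
    r={}
    for n,m,z in(("block",br,.055),("blade",bl,.009)):
        k=cv2.morphologyEx(m.astype(np.uint8),cv2.MORPH_OPEN,np.ones((3,3)))
        cs=max(cv2.findContours(k,0,2)[0],key=cv2.contourArea).reshape(-1,2)
        q=cv2.minAreaRect((onplane(c,cs,z)[:,:2]*1000).astype(np.float32))
        M=cv2.moments(cs);uv=(M["m10"]/M["m00"],M["m01"]/M["m00"]);r[n]=uv
        print(n,"px",np.round(uv),"depth med",np.median(X[k>0],0),"rect mm",np.round(q[0],1),np.round(q[1],1),round(q[2],1))
    f=inb&(hsv[...,1]<80)&(X[...,2]>.0)&(X[...,2]<.012)&~bl;print("floor z",np.median(X[f][:,2]),"table",X[330,230,2])
    g=(hsv[...,1]<80)&(abs(X[...,2]-.025)<.006)&(X[...,0]>.41)&(X[...,0]<.61)&(X[...,1]>-.44)&(X[...,1]<-.2)
    q=cv2.minAreaRect((X[g][:,:2]*1000).astype(np.float32));print("bin rim",q)
    out.append((c,r))
for n in("block","blade"):print(n,"tri",tri(out[0][0],out[0][1][n],out[1][0],out[1][1][n]))
E
```

```text
block px [335. 236.] depth med [ 0.5153 -0.3415  0.0551] rect mm [ 515.2 -342.7] [70.4 39.8] 81.8
blade px [347. 160.] depth med [ 0.5284 -0.2748  0.0092] rect mm [ 527.8 -274. ] [41.7 50.9] 83.3
floor z 0.005249040355727597 table 0.0011007791751656004
bin rim ((522.3718872070312, -324.21905517578125), (159.1788787841797, 174.98390197753906), 1.6584804058074951)
block px [378. 194.] depth med [ 0.5148 -0.3417  0.0551] rect mm [ 514.7 -343.1] [69.8 40.1] 81.7
blade px [389. 119.] depth med [ 0.5287 -0.2751  0.009 ] rect mm [ 527.9 -273.9] [43.9 51.1] 81.4
floor z 0.005163035977935798 table 0.001210590445315629
bin rim ((522.3148803710938, -324.414794921875), (159.25172424316406, 175.01548767089844), 1.6553359031677246)
block tri (array([ 0.5154, -0.3426,  0.0515]), np.float64(6.810706102952508e-05))
blade tri (array([ 0.5283, -0.2747,  0.009 ]), np.float64(0.0003166366377245538))
```

The block's top is at 0.055 m, its size reads 70x40 mm, and the bin matches 159x175 mm. All of this agrees with the text. Next I measure both trays with the wrist camera, then pick and place the blue jar.

```bash
cat >> h.py <<'E'
P=np.pi
def go(x,y,z,yaw): movep([x,y,z],[P,0,yaw])
def wrist(name=None):
    hold(.15);c=get_calibration("wrist");p,d=get_image("wrist")
    if name: cv2.imwrite(f"pics/{name}.png",p[:,:,::-1])
    return c,p,d,cloud(c,d)
def pick(x,y,z,yaw,open_=.065,f=40,up=.20,shut=0.0):
    gripper_to(open_); go(x,y,max(z+.12,.16),yaw)
    hit=move_l([x,y,z],feed=.15,max_force=10); gripper_to(shut,f_grip=f); o=observe()
    move_l([x,y,up],feed=.2); o2=observe()
    print("pick hit",hit,"z",o["eef_pos"][2],"open",o["opening"],"->",o2["opening"],"F",o2["grasp_force"],"t",o2["time_s"])
def place(x,y,z,yaw,open_=.060,up=.20):
    go(x,y,z+.10,yaw); move_l([x,y,z+.02],feed=.2)
    hit=move_l([x,y,z-.002],feed=.04,max_force=4); e=observe()["eef_pos"]; gripper_to(open_); hold(.2)
    move_l([x,y,up],feed=.2); print("place hit",hit,"at",e,"t",observe()["time_s"])
def in_tray(t,x,y):
    c,s=np.cos(t[2]),np.sin(t[2]); return t[0]+c*x-s*y,t[1]+s*x+c*y
E
python3 - <<'E'
from h import *
import json
TR={}
for n,col,cx,cy in(("blue","blue",.615,.0075),("orange","orange",.505,.294)):
    rs=[]
    for dx in(0,-.04):
        go(cx+dx,cy+.02,.30,P/2);c,p,d,X=wrist(f"tray_{n}{dx}")
        g=(mask(p,col)>0)&(abs(X[...,2]-.015)<.004)&(np.hypot(X[...,0]-cx,X[...,1]-cy)<.135)
        k=cv2.morphologyEx(g.astype(np.uint8),cv2.MORPH_OPEN,np.ones((2,2)))>0
        r=cv2.minAreaRect((X[k][:,:2]*1000).astype(np.float32))
        f=(mask(p,col)>0)&(X[...,2]<.010)&(np.hypot(X[...,0]-cx,X[...,1]-cy)<.07)
        print(n,np.round(r[0],1),np.round(r[1],1),round(r[2],2),"rim z",np.median(X[k][:,2]),"floor z",np.median(X[f][:,2]));rs.append(r)
    a=np.mean([r[2] for r in rs]);TR[n]=[*(np.mean([r[0] for r in rs],0)/1000),np.radians(a)]
json.dump(TR,open("tr.json","w"));print(TR,observe()["time_s"])
E
```

```text
blue [617.4   4.9] [157.9 174.6] 11.5 rim z 0.014964001201334842 floor z 0.0052119607673158375
blue [616.6   9.2] [157.9 183.3] 11.32 rim z 0.014933474788345585 floor z 0.005205535645001591
orange [509.2 288. ] [164.1 184.7] 2.52 rim z 0.014863144798357264 floor z 0.005201159938131722
orange [510.4 289.3] [164.6 187.6] 2.63 rim z 0.01489302512571844 floor z 0.005212512399413005
{'blue': [np.float64(0.6170003967285156), np.float64(0.007025249481201172), np.float64(0.19917577062193823)], 'orange': [np.float64(0.5097988586425781), np.float64(0.28862399291992186), np.float64(0.04495898618001331)]} 8.6333
```

The blue tray agrees across views at about (0.6165, 0.006) with yaw 11.4°. The orange rectangle is inflated by outlier pixels, so I'll remeasure it robustly before using it. Blue and white jars go first.

```bash
python3 - <<'E'
from h import *
t=(.6165,.006,.199)
pick(.4235,-.048,.030,P/2)
place(*in_tray(t,-.044,.042),.036,P/2+.199)
pick(.4305,-.144,.030,P/2)
place(*in_tray(t,-.044,-.042),.036,P/2+.199)
cx,cy=.506,.2915
for dx in(0,-.04):
    go(cx+dx,cy+.02,.30,P/2);c,p,d,X=wrist()
    k=cv2.inRange(cv2.cvtColor(p,cv2.COLOR_RGB2HSV),(5,200,90),(14,255,255))
    k=cv2.morphologyEx(k,cv2.MORPH_OPEN,np.ones((3,3)));cs=max(cv2.findContours(k,0,2)[0],key=cv2.contourArea).reshape(-1,2)
    r=cv2.minAreaRect((onplane(c,cs,.015)[:,:2]*1000).astype(np.float32));print("ray rect",r)
    Q=X[k>0];Q=Q[abs(Q[:,2]-.015)<.004][:,:2]-[cx,cy];a=.045;R=np.array([[np.cos(a),-np.sin(a)],[np.sin(a),np.cos(a)]]);L=Q@R
    lo,hi=np.percentile(L,1,axis=0),np.percentile(L,99,axis=0);print("depth ext",hi-lo,"centre",R@((hi+lo)/2)+[cx,cy])
p,_=get_image("top");cv2.imwrite("pics/top1.png",p[150:310,140:400][:,:,::-1].repeat(3,0).repeat(3,1))
E
```

```text
pick hit False z 0.03122640078085777 open 0.043014929675381355 -> 0.04310998796091914 F 40.729719400405884 t 12.7667
place hit True at [0.5652 0.0385 0.036 ] t 16.05
pick hit False z 0.03129197096554218 open 0.043185843482161874 -> 0.04320156779507418 F 40.76247587800026 t 19.5333
place hit True at [ 0.5818 -0.0438  0.036 ] t 22.8667
ray rect ((506.94482421875, 291.0756530761719), (158.4760284423828, 175.1643524169922), 2.749635934829712)
depth ext [0.1582 0.174 ] centre [0.5071 0.2912]
ray rect ((507.27606201171875, 291.060791015625), (159.1204833984375, 175.090576171875), 2.72035813331604)
depth ext [0.1583 0.174 ] centre [0.5072 0.2913]
```

View pics/top1.png

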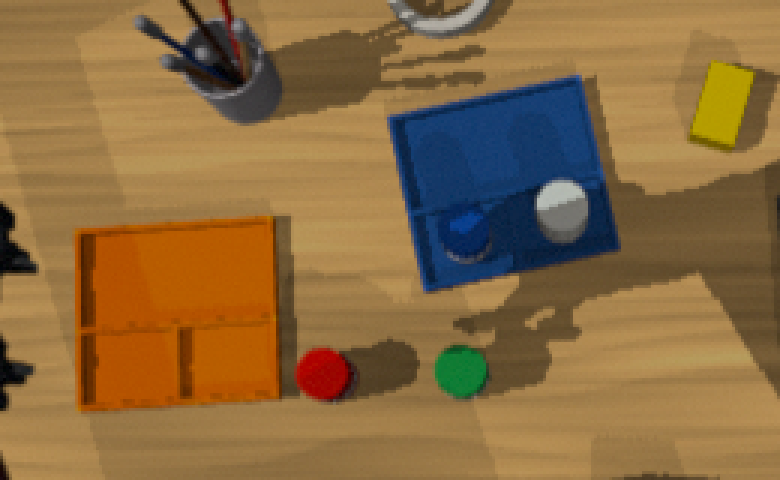

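Both jars stand in the blue tray's wells: blue at crop (467,232), white at (561,210). The orange bay is clear, and that tray measures (0.507, 0.291) with yaw 2.7°. Red jar and block are next.

```bash
python3 - <<'E'
from h import *
o=(.507,.2912,.0475)
go(.40,.16,.25,P/2)
pick(.4465,.157,.030,P/2)
place(*in_tray(o,-.044,.042),.036,P/2+o[2])
go(.40,.05,.25,P/2); go(.47,-.25,.22,P/2)
b=np.radians(81.75)
pick(.515,-.3428,.027,b,open_=.060,f=30)
# look at the scraper while the block is held aside? place block first
go(.40,-.05,.25,P/2)
x,y=in_tray(o,.033,0)
go(.45,.25,.25,P/2)
place(x,y,.009,P/2+o[2],open_=.049)
go(.45,.25,.30,P/2);go(.42,-.05,.30,P/2)
for i,(x,y) in enumerate(((0.50,-.29),(0.47,-.31))):
    go(x,y,.28,P/2);c,p,d,X=wrist(f"s{i}")
    np.savez(f"s{i}.npz",p=p,d=d,T=c["world_from_camera"],K=c["intrinsics"],D=c["dist_coeffs"])
p,d=get_image("top");cv2.imwrite("pics/top2.png",p[150:310,140:400][:,:,::-1].repeat(3,0).repeat(3,1))
np.savez("top2.npz",p=p,d=d)
E
```

```text
pick hit False z 0.03136839440078441 open 0.0428915336638865 -> 0.042926516680038974 F 40.76543614268303 t 28.7833
place hit True at [0.4611 0.3311 0.036 ] t 32.0917
pick hit False z 0.02861268725951182 open 0.039353703897264364 -> 0.039490783357960246 F 31.13382339477539 t 37.525
place hit True at [0.5403 0.2929 0.0102] t 43.225
```

View pics/top2.png

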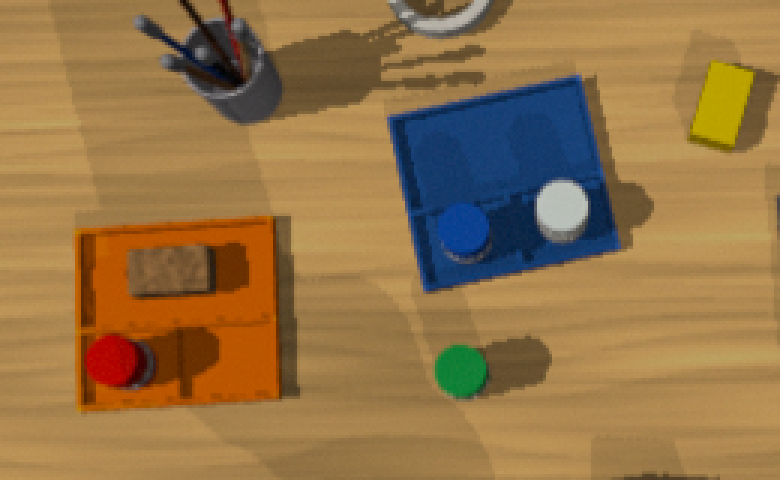

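View pics/s0.png

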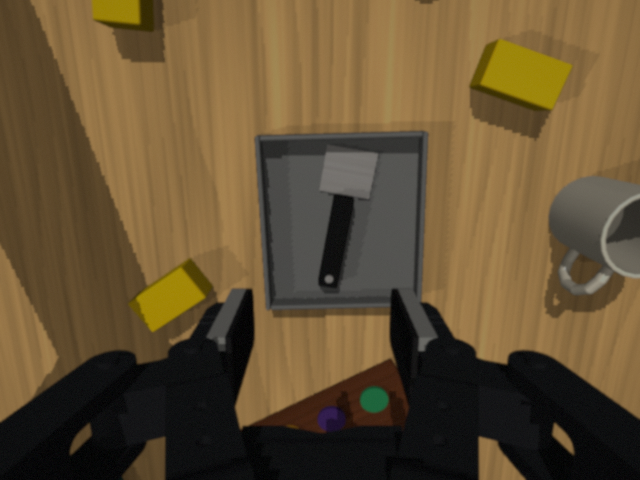

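The top view shows the block flat in the orange bay at crop (170,270) and the red jar in its well at (117,360). The green jar hasn't moved. The wrist view shows the scraper still flat in the bin, with the blade at (348,172) and the handle from (343,197) to (329,285). I measure its handle from the two views.

```bash
python3 - <<'E'
from h import *
out=[]
for i in(0,1):
    w=dict(np.load(f"s{i}.npz"));c=dict(intrinsics=w["K"],dist_coeffs=w["D"],world_from_camera=w["T"]);X=cloud(c,w["d"])
    inb=(X[...,0]>.455)&(X[...,0]<.59)&(X[...,1]>-.40)&(X[...,1]<-.245)
    hsv=cv2.cvtColor(w["p"],cv2.COLOR_RGB2HSV);r={}
    for n,m,z in(("handle",inb&(hsv[...,2]<45)&(X[...,2]>.018)&(X[...,2]<.03),.023),("blade",inb&(hsv[...,1]<60)&(hsv[...,2]>95)&(X[...,2]<.02)&(X[...,1]>-.30),.009)):
        k=cv2.morphologyEx(m.astype(np.uint8),cv2.MORPH_CLOSE,np.ones((5,5)));k=cv2.morphologyEx(k,cv2.MORPH_OPEN,np.ones((3,3)))
        cs=max(cv2.findContours(k,0,2)[0],key=cv2.contourArea).reshape(-1,2)
        q=cv2.minAreaRect((onplane(c,cs,z)[:,:2]*1000).astype(np.float32));M=cv2.moments(cs);r[n]=(M["m10"]/M["m00"],M["m01"]/M["m00"])
        print(n,"z",np.median(X[k>0][:,2]),"rect",np.round(q[0],1),np.round(q[1],1),round(q[2],1))
    out.append((c,r))
for n in r:print(n,"tri",tri(out[0][0],out[0][1][n],out[1][0],out[1][1][n]))
E
```

```text
handle z 0.023059501379255387 rect [ 515.9 -342.3] [95.2 20. ] 80.2
blade z 0.009177997344073013 rect [ 527.8 -274. ] [43.6 50.7] 81.3
handle z 0.023069189240389032 rect [ 515.6 -342.4] [94.8 20.4] 80.2
blade z 0.009110735003467318 rect [ 527.9 -274. ] [43.9 51.3] 81.2
handle tri (array([ 0.5165, -0.3417,  0.0187]), np.float64(2.164000905684749e-05))
blade tri (array([ 0.5283, -0.2747,  0.0096]), np.float64(0.00022106954087556534))
```

```bash
python3 - <<'E'
from h import *
t=(.6165,.006,.199)
pick(.5179,-.330,.008,np.radians(80.1),open_=.045,f=50)
go(.45,-.2,.22,P/2)
place(*in_tray(t,.033,-.010),.009,P/2+t[2],open_=.036)
go(.45,-.10,.32,P/2)
# checks from wrist above each tray
go(.60,.03,.32,P/2);c,p,d,X=wrist("f_blue");np.savez("fb.npz",p=p,X=X)
go(.40,.10,.32,P/2);go(.50,.31,.32,P/2);c,p,d,X=wrist("f_orange");np.savez("fo.npz",p=p,X=X)
print(observe()["time_s"])
E
python3 - <<'E'
from h import *
def loc(X,t):
    c,s=np.cos(t[2]),np.sin(t[2]);D=X[...,:2]-np.array(t[:2]);return np.stack([c*D[...,0]+s*D[...,1],-s*D[...,0]+c*D[...,1],X[...,2]],-1)
for f,t in(("fb",(.6165,.006,.199)),("fo",(.507,.2912,.0475))):
    L=loc(np.load(f+".npz")["X"],t);x,y,z=np.moveaxis(L,-1,0)
    for n,m in(("well+",(abs(y-.042)<.045)&(x<0)&(x>-.085)&(z>.058)&(z<.08)),("well-",(abs(y+.042)<.045)&(x<0)&(x>-.085)&(z>.058)&(z<.08)),
               ("bay",(abs(y)<.078)&(x>0)&(x<.068)&(z>.017)&(z<.05)),("bay low",(abs(y)<.078)&(x>0)&(x<.068)&(z>.0072)&(z<.0125))):
        if m.sum()<15: print(f,n,"-");continue
        q=L[m];r=cv2.minAreaRect((q[:,:2]*1000).astype(np.float32));print(f,n,"z",np.percentile(q[:,2],[5,50,95]),"rect",np.round(r[0],1),np.round(r[1],1),round(r[2],1))
E
```

```text
pick hit False z 0.009364098872814464 open 0.018823257997579633 -> 0.018252797833336734 F 49.64492619037628 t 50.1333
place hit True at [0.6509 0.0028 0.009 ] t 54.6167
58.6083
fb well+ z [0.0656 0.0672 0.0685] rect [-42.6  40.3] [43.1 43. ] 67.4
fb well- z [0.0642 0.0671 0.0684] rect [-42.4 -43.8] [42.9 42.9] 24.4
fb bay z [0.0213 0.0231 0.0245] rect [ 34.3 -23.1] [20.1 95. ] 0.1
fb bay low z [0.0077 0.0092 0.0106] rect [32.3 -2.9] [146.9  63.3] 88.5
fo well+ z [0.0656 0.0672 0.0685] rect [-42.4  40.5] [42.8 42.7] 42.4
fo well- -
fo bay z [0.0349 0.0371 0.0384] rect [34.7 -0.4] [70.3 39.9] 89.9
fo bay low z [0.0072 0.0075 0.0119] rect [35.1 -1.5] [150.   65.1] 89.7
```

View pics/f_blue.png

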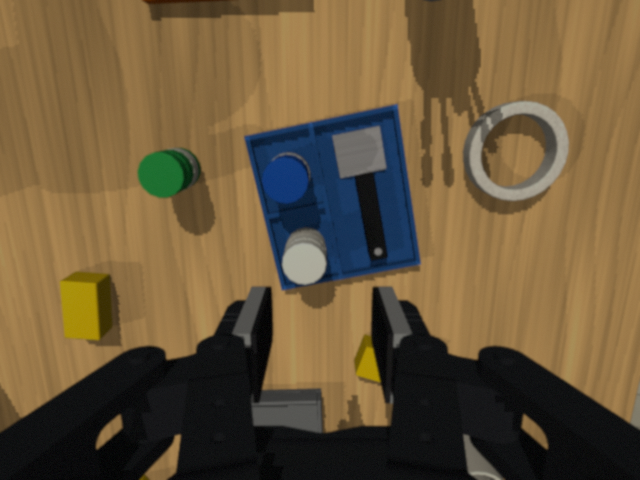

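View pics/f_orange.png

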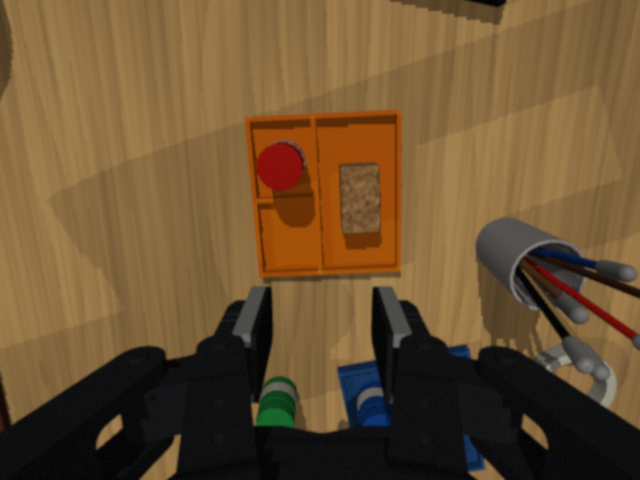

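The wrist views show every item in place:
- **Blue tray:** the blue jar is at (288,178), the white jar at (304,257) and the scraper flat in the bay from (358,152) to (376,255).
- **Orange tray:** the red jar is at (280,166) and the block at (360,198).
- **Heights and offsets:** jar tops read 0.067 m, the handle top 0.023 m and the block top 0.037 m. All are right for lying on the 5 mm floors, and the offsets are within 3 mm.

The arm is clear of everything, so I'm handing in.

```bash
python3 -c "
from plant import *
hold(.3);print(job_done(),observe()['time_s'])"
```

```text
the job is handed in; nothing more can be done
the job is handed in; nothing more can be done
```

Both kits are made up and the job is handed in: my last measurements, at about 59 s, put every item within about 3 mm of its target place, but `job_done()` returned no verdict.

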